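Slide a loaded carrier plate to overhang the preheat deck

ROBOT

A 6-joint arm with a two-finger parallel gripper is mounted at the origin on the work surface. World frame = base frame: x ahead of the robot, y to its left, z up, the work surface at z = 0. Lengths are in m, angles in rad, forces in N, time in s.
With the tool pointing down it reaches from about 0.25 to 0.775 m from the base axis. Payload 4 kg.
Tool frame: the origin (TCP) lies midway between the tips of the shut fingers; the grasp point (between the pads) lies 19 mm behind it; z points along the fingers, y is the direction in which the jaws open and shut (so a half turn about z gives the same grasp; the last joint's range is limited). The gripper opens to 94 mm and grips with 3 to 60 N. Pads are 16 mm wide; open, the fingers measure 119 mm over their backs; the gripper's body (75 mm by 177 mm) begins 78 mm behind the grasp point.
Start: joints at [0.999, 0.087, 1.371, -0, 1.684, -0.103], TCP at [0.249, 0.491, 0.206] pointing down, gripper open.
Joint ranges: [-3.1, 3.1], [-0.76, 2.03], [0.27, 2.55], [-1.08, 4.22], [0.17, 2.65], [-2.57, 2.57]. Speed limits (rad/s): [2.79, 2.79, 3.14, 3.14, 3.14, 3.14].

INTERFACE

Orientations are given as [roll, pitch, yaw] about the fixed x, y, z axes, in that order (R = Rz(yaw) Ry(pitch) Rx(roll)).
In Python, from bench import * gives the robot as it stands.
- The arm moves only by the tool move_arm, never from a script. Its argument "increments" is a list of rows, each an object with "turn": the turn, a rotation vector about the tool's x, y, z in rad, a list of three; "delta_pos": the shift along the tool's x, y, z in m, a list of three; "jaw": the closure, from -1 (fully open) to 1 (shut). A call has 1 to 5 rows; each row is the pose to reach, as a shift and turn from the pose measured when the call began, along the tool's axes at that moment; what a row does not reach only later rows make up. A row lasts 1/10 s, in which the tool goes at most 50 mm and 8.59 degrees, less where a joint would pass 70% of its speed; a pose out of reach is approached as far as the arm can. A call with a gripper value outside its range is refused whole. The fingers move at their own pace and stop on an object; the grip force is fixed at half the most. Time passes only in rows, so rows that repeat a pose let the fingers close. It gives the time, the measured TCP pose, the force and the opening at its end, in the units of the state.
- get_obs(): the state, without advancing time (a new reading comes with each control period).
- snapshot(name): name is "scene" or "top" or "wrist"; returns the picture (480x640x3 uint8, red, green, blue); there is no depth.
- camera_params(name): a dict with "mtx" (3x3 intrinsics, pixels), "rvec" (rotation vector, rad) and "tvec" (3), from world to camera coordinates, as OpenCV has them. Camera axes: x right, y down, z forward; pixel columns grow to the right and rows downward; lengths in m; the calibration is good to about 2 mm. A picture is of the moment at which its call begins: read the wrist's pose just before it. camera_params takes no time and is no camera call; for the wrist camera it gives the pose at the moment of the call.
- close_job(): hands the job in, once; it reports no verdict.
Trained networks look in the newest picture that a camera, given by its name, has taken for a name from the list of things; names that differ only in an ending like _2 or _b are one class to them, and where a whole thing is asked for, a point or a joint stands for the part that bears it (a point fixed in the world has none). Each returns a list of dicts, best first, with "p" (0 to 1); they miss things now and then, are a little off and sometimes report something else, mostly with a low value. They report only what shows in the picture. A call takes as long as a camera call. They do not tell look-alikes from the thing itself.
- regions_of(target, camera): "mask" (480x640 bool, what is visible of it) and "at" ([column, row] in pixels, amid what is visible of it).
The state is a dict: "time": time; "joint_positions": joint angles; "qvel": joint speeds; "joint_torque": joint torques, N m; "tool_pos": TCP position; "ee_rot": TCP orientation; "wrist_force": force on the tool from outside, world axes, zero at the start; "wrist_torque": the same for the moment, N m; "width": finger opening in m.
Only numpy, scipy, OpenCV 4.12 (cv2) and the standard library are available. Lean on these libraries where they do the work, as an engineer would, in place of code of your own. Each camera call takes 0.05 s, during which the arm holds its last target.

TASK

A flat aluminium carrier plate lies on the raised copper deck of the preheat station. With the fingertips, push the plate by its edges along the deck until about 30 mm of it sticks out past the deck's open end (the end away from the brass weight), so that it can next be taken by its bare edge, and leave it lying flat with its long side against the rail at the back of the deck. Slide it only: do not lift it or tilt it, do not touch the ceramic pieces it carries, and leave the weight, wire reel, chip tray and bottle where they stand.

Things in the scene. Friction and masses are not known exactly. Their poses are not given: they have to be found in the camera images.
- station: fixed bench-top preheat station: white housing 130 x 300 x 60 mm under a flat copper deck 150 mm deep (its x), 340 mm long (its y), top 92 mm above the bench. Origin: centre of its underside. +x points to the back (away from the robot), -y to the deck's open end. A steel rail 12 mm wide, 10 mm high runs along the whole back edge; the other three edges are plain and open
- deck_end (a point): middle of the top edge of the deck's open end (station frame: x 0, y -170 mm, z 92 mm), axes as the station's; what lies at y below 0 in this frame overhangs
- rail_face (a point): middle of the foot of the rail's inner face, on the deck's top (station frame: x +63 mm, y 0, z 92 mm), axes as the station's; the deck's usable depth is at x below 0 in this frame, the front edge at x -138 mm
- carrier: aluminium carrier, a loose slab 90 mm (its x) x 140 mm (its y) x 5 mm, about 0.2 kg (mass and friction vary); slides with up to about 4 N. Origin: centre of its underside; +x towards the rail, -y to the open end. Starts wholly on the deck, a little askew, 5 to 40 mm off the rail, leading edge 20 to 100 mm short of the open end, 60 mm or more of free deck behind it
- ceramics: six white ceramic pieces 34 x 34 x 1 mm with small black chips, fixed in two rows of three on the carrier's top; they cover the carrier's top within 36 mm of its centre in x and 55 mm in y. Same origin and axes as the carrier. Not to be touched
- carrier_lead (a point): middle of the carrier's leading short edge (-y end), at its underside; axes as the carrier's
- carrier_rear (a point): middle of the carrier's long edge on the rail side (+x), at its underside; axes as the carrier's
- weight: brass hold-down weight, a disc 30 mm across and 16 mm high with a knob on top, 34 mm high in all, standing on the deck at the end opposite the open end. Origin: centre of its underside. To be left alone
- reel: aluminium bonding-wire reel, 50 mm across, 28 mm high, standing on the bench past one end of the station. Origin: centre of its underside. To be left alone
- tray: black chip tray 52 x 52 x 8 mm, on the bench past the other end of the station. Origin: centre of its underside. To be left alone
- bottle: white plastic bottle, 56 mm across, 120 mm high, on the bench to the robot's left. Origin: centre of its underside. To be left alone
Mind the look-alikes: they are no part of the job. Leave any purple, red or turquoise look-alike of the carrier alone.

How it is judged:
At the end, for the whole second after the job is handed in: The carrier lies still and flat on the deck, its leading edge 20 to 40 mm past the deck's open end, its long side within 5 mm of the rail and parallel to it within 0.05 rad (y of carrier_lead in the frame of deck_end between -0.04 and -0.02 m and x of carrier_rear in the frame of rail_face between -0.005 and 0.003 m and angle between the y axis of carrier and the y axis of station, either way round below 0.05 rad and angle between carrier's own z axis and vertical below 0.03 rad and height (world z) of carrier between 0.088 and 0.096 m and linear speed of carrier below 0.01 m/s); the robot touches nothing.
It fails at once if the carrier is lifted or tilted (more than 6 mm up or 0.12 rad) (height (world z) of carrier above 0.098 m or angle between carrier's own z axis and vertical above 0.12 rad).
It fails at once if the ceramic pieces are touched (contact force between any of the fingers, the arm and ceramics above 0.5 N).
It fails at once if the weight, reel, tray or bottle is moved by more than 10 mm (distance of any of weight, reel, tray, bottle from where it was at the start of the episode above 0.01 m).
It also fails if it takes over 51 s, if anything falls off the work surface, if the arm or the gripper's body presses on something with over 40 N, if the wrist force passes 120 N, or if a joint passes its speed limit or range.

## Working session

There is one attempt and no reset: what is moved stays moved. The work goes in short steps, Python scripts to look and compute and a tool call to move; the robot and the scene stay as the last step left them, time stands still between calls to the robot, and variables do not carry over. Pictures are saved under pics/ and viewed, and the job is handed in when it is done.

Besides the shell and the picture viewer there is one more tool, called after ">>>" in YAML: its name, and indented under it one key for each argument. move_arm: Moves the arm, as the interface text tells. Its arguments: {"type":"object","properties":{"increments":{"type":"array","items":{"type":"object","properties":{"turn":{"type":"array","items":{"type":"number"}},"delta_pos":{"type":"array","items":{"type":"number"}},"jaw":{"type":"number"}}}}},"required":["increments"]}

```bash
mkdir -p pics; ls; python3 - <<'E'
from bench import *
import cv2
for n in ["scene","top","wrist"]:
    im=snapshot(n); cv2.imwrite(f"pics/{n}0.png",im[:,:,::-1]); p=camera_params(n); print(n,p)
o=get_obs(); print(o)
E
```

```text
pics
scene {'mtx': array([[530.96849276,   0.        , 320.34193352],
       [  0.        , 530.96849276, 239.66032953],
       [  0.        ,   0.        ,   1.        ]]), 'rvec': array([ 0.9041264 ,  2.4880908 , -1.13428724]), 'tvec': array([ 0.37836007, -0.19747549,  1.37755297])}
top {'mtx': array([[486.9455744 ,   0.        , 319.15331271],
       [  0.        , 486.9455744 , 241.4932808 ],
       [  0.        ,   0.        ,   1.        ]]), 'rvec': array([ 2.14372595, -2.201429  ,  0.07165189]), 'tvec': array([0.11144723, 0.55714233, 1.05100303])}
wrist {'mtx': array([[376.19292006,   0.        , 322.50496255],
       [  0.        , 376.19292006, 239.45110566],
       [  0.        ,   0.        ,   1.        ]]), 'rvec': array([-2.49501118, -1.5336287 , -0.18458688]), 'tvec': array([-0.54958809, -0.02542077,  0.39071899])}
{'time': 0.15, 'joint_positions': array([ 9.98926243e-01,  8.78117747e-02,  1.37187971e+00, -1.80303498e-05,
        1.68359759e+00, -1.03119328e-01]), 'qvel': array([ 0.00094345, -0.00355403, -0.00327806,  0.000153  ,  0.00078429,
        0.00038151]), 'joint_torque': array([ 2.27139404e-03, -3.40647697e+01, -3.02791429e+01,  7.19981035e-02,
        3.05612502e-02, -1.03297066e-04]), 'tool_pos': array([0.24826933, 0.49031466, 0.20457244]), 'ee_rot': array([-3.13990340e+00, -1.56800023e-04,  2.67283975e+00]), 'wrist_force': array([ 0.63462329, -0.32995118, -0.12200429]), 'wrist_torque': array([0.00671223, 0.04255005, 0.01461758]), 'width': 0.09388764866780484}
```

View pics/scene0.png

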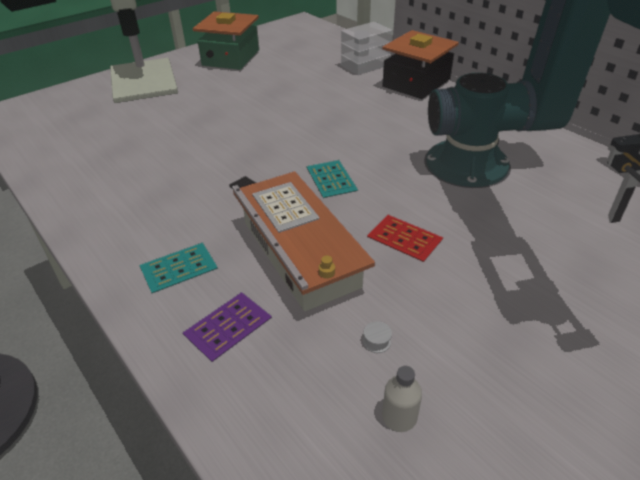

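View pics/top0.png

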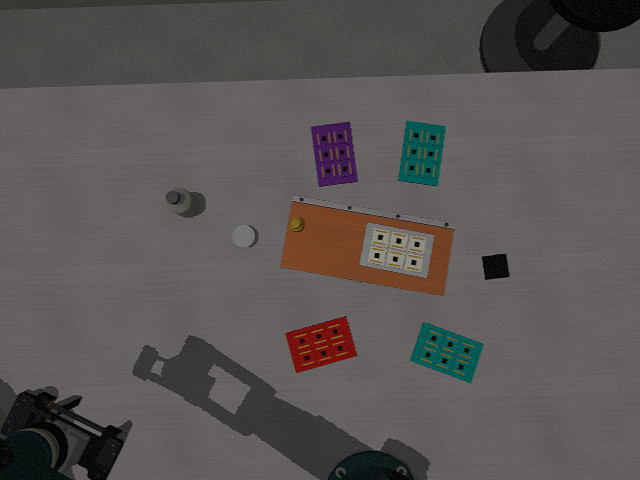

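The only plate on the copper deck is the grey one, at top px (398,249). The purple (334,154), turquoise (422,153 and 447,352) and red (321,344) ones lie on the bench and are look-alikes. I'll confirm this in an enlarged crop and measure.

```bash
cat > h.py <<'E'
from bench import *
import numpy as np, cv2
from scipy.spatial.transform import Rotation as Rn
def cam(n):
    p=camera_params(n); R=cv2.Rodrigues(np.array(p["rvec"]))[0]; return p["mtx"],R,np.array(p["tvec"])
def back(c,uv,z):
    K,R,t=c; uv=np.atleast_2d(uv).astype(float)
    d=np.c_[uv,np.ones(len(uv))]@np.linalg.inv(K).T@R; o=-R.T@t
    return o+d*((z-o[2])/d[:,2])[:,None]
def proj(c,X):
    K,R,t=c; x=np.atleast_2d(X)@R.T+t; x=x@K.T; return x[:,:2]/x[:,2:]
E
python3 - <<'E'
from h import *
im=snapshot("top"); c=cam("top")
cv2.imwrite("pics/crop1.png",cv2.resize(im[180:310,265:465,::-1],None,fx=4,fy=4,interpolation=cv2.INTER_CUBIC))
for n in ["station","carrier","weight","reel","tray","bottle"]:
    for r in regions_of(n,"top")[:6]:
        m=r["mask"].astype(np.uint8); cs=max(cv2.findContours(m,0,1)[0],key=cv2.contourArea)
        b=cv2.boxPoints(cv2.minAreaRect(cs)); print(n,round(r["p"],2),np.round(r["at"]),b.round(1).tolist(), m.sum())
E
```

```text
station 0.58 [345. 242.] [[279.79998779296875, 267.8999938964844], [292.3999938964844, 194.8000030517578], [456.1000061035156, 223.1999969482422], [443.3999938964844, 296.29998779296875]] 8731
carrier 0.92 [422. 152.] [[397.5, 180.39999389648438], [405.5, 119.4000015258789], [445.70001220703125, 124.69999694824219], [437.6000061035156, 185.6999969482422]] 2422
carrier 0.91 [334. 151.] [[309.5, 125.30000305175781], [350.3999938964844, 120.19999694824219], [358.1000061035156, 182.10000610351562], [317.29998779296875, 187.1999969482422]] 2475
carrier 0.78 [397. 250.] [[357.8999938964844, 264.70001220703125], [366.1000061035156, 221.5], [434.5, 234.60000610351562], [426.29998779296875, 277.70001220703125]] 2942
carrier 0.64 [321. 342.] [[284.8999938964844, 333.0], [345.6000061035156, 315.70001220703125], [356.8999938964844, 355.20001220703125], [296.20001220703125, 372.5]] 2535
carrier 0.57 [448. 351.] [[408.6000061035156, 360.8999938964844], [423.20001220703125, 320.6000061035156], [485.8999938964844, 343.3999938964844], [471.29998779296875, 383.70001220703125]] 2727
weight 0.73 [298. 225.] [[289.0, 217.0], [303.0, 217.0], [303.0, 230.0], [289.0, 230.0]] 163
reel 0.88 [240. 233.] [[233.0, 225.0], [256.0, 225.0], [256.0, 247.0], [233.0, 247.0]] 435
reel 0.56 [295. 225.] [[289.0, 217.0], [304.0, 217.0], [304.0, 231.0], [289.0, 231.0]] 179
tray 0.77 [498. 263.] [[481.6000061035156, 255.1999969482422], [506.8999938964844, 251.60000610351562], [510.5, 276.6000061035156], [485.20001220703125, 280.29998779296875]] 619
bottle 0.9 [186. 204.] [[160.39999389648438, 205.1999969482422], [171.8000030517578, 182.39999389648438], [203.8000030517578, 198.39999389648438], [192.39999389648438, 221.1999969482422]] 768
bottle 0.37 [350. 244.] [[279.3999938964844, 268.6000061035156], [292.70001220703125, 194.0], [456.8999938964844, 223.1999969482422], [443.70001220703125, 297.79998779296875]] 9042
```

View pics/crop1.png

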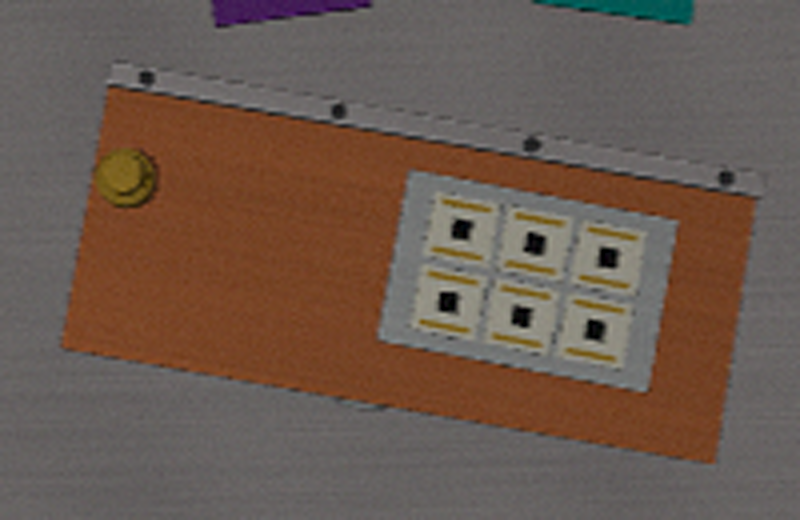

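The crop shows the grey plate with six white ceramics lying on the copper deck. Crop corners are (410,171), (678,219), (648,391) and (379,340), with the brass weight at the far left and the rail on top. This is the one meant.

```bash
cat >> h.py <<'E'
def model(w,h):  # corners
    return np.array([[-w/2,-h/2],[w/2,-h/2],[w/2,h/2],[-w/2,h/2]])
def measure(save=None):
    im=snapshot("top"); c=cam("top"); a=im.astype(int)
    rgb=a
    cop=((a[:,:,0]-a[:,:,2])>40)&((a[:,:,0]-a[:,:,1])>20)
    cop[:185]=0; cop[305:]=0; cop[:,:270]=0; cop[:,470:]=0
    cop=cop.astype(np.uint8)
    n,l,s,_=cv2.connectedComponentsWithStats(cop,connectivity=4); k=1+np.argmax(s[1:,4]); cop=(l==k).astype(np.uint8)
    return im,c,cop
def rect_z(c,cnt,z):
    P=back(c,cnt.reshape(-1,2),z)[:,:2].astype(np.float32)*1000
    return cv2.minAreaRect(P)
E
python3 - <<'E'
from h import *
im,c,cop=measure()
ct=max(cv2.findContours(cop,0,1)[0],key=cv2.contourArea)
r=rect_z(c,ct,.092); print("copper",r, cv2.boxPoints(r).round(1).tolist())
# sub-pixel from crop by eye (crop px = 4*(u-265)+1.5)
def u(p): return (np.array(p,float)-1.5)/4+[265,180]
deck=back(c,u([[62,347],[717,462],[754,197],[107,87]]),.092)[:,:2]*1000
pl=back(c,u([[410,171],[678,219],[648,391],[379,340]]),.097)[:,:2]*1000
print(deck.round(1).tolist()); print(pl.round(1).tolist())
for q in(deck,pl):
    for i in range(4):
        d=q[(i+1)%4]-q[i]; print(round(np.hypot(*d),1),round(np.degrees(np.arctan2(d[1],d[0])),2))
ms=[("weight",.092),("reel",.028),("tray",.008),("bottle",.12)]
for n,z in ms:
    rr=regions_of(n,"top")[0]; print(n,back(c,np.argwhere(rr["mask"])[:,::-1].mean(0),z)[0,:2].round(3))
E
```

```text
copper ((538.53759765625, -1.7699432373046875), (339.517822265625, 138.0706329345703), 78.44473266601562) [[436.8999938964844, -154.3000030517578], [572.2000122070312, -181.89999389648438], [640.2000122070312, 150.6999969482422], [504.8999938964844, 178.39999389648438]]
[[505.1, 177.3], [437.8, -155.7], [572.9, -181.0], [639.6, 151.3]]
[[590.7, -4.2], [562.1, -140.4], [474.7, -121.2], [504.3, 14.6]]
339.8 -101.44
137.5 -10.6
338.9 78.64
137.0 169.03
139.2 -101.84
89.5 167.64
139.0 77.73
88.5 -12.24
weight [0.591 0.143]
reel [0.576 0.261]
tray [ 0.495 -0.292]
bottle [0.639 0.37 ]
```

```bash
cat >> h.py <<'E'
# station frame estimated (mm): rail_face centre & axes
YS=np.array([.1995,.9799]); XS=np.array([.9799,-.1995]); RF=np.array([606.2,-15.6])
def st(p): d=np.asarray(p)-RF; return np.array([d@XS, d@YS])   # rail_face frame, mm
def wd(x,y): return RF+x*XS+y*YS
def goto(x,y,z,yawdeg):
    o=get_obs(); R=Rn.from_euler("xyz",o["ee_rot"]); T=Rn.from_euler("xyz",[np.pi,0,np.radians(yawdeg)])
    d=R.inv().apply(np.array([x,y,z])/1000-o["tool_pos"]); r=(R.inv()*T).as_rotvec()
    print("t",round(o["time"],2),"pos",(o["tool_pos"]*1000).round(1),"st",st(o["tool_pos"][:2]*1000).round(1),"rpy",np.degrees(o["ee_rot"]).round(2),"F",o["wrist_force"].round(1),"w",round(o["width"],4))
    print("delta",d.round(4).tolist(),"turn",r.round(4).tolist())
E
python3 - <<'E'
from h import *
print(st([532.95,-37.8]),st([591,143]))
goto(552.8,29.6,160,78)
E
```

```text
[-67.348775 -36.367155] [-46.53518 152.37974]
t 0.75 pos [248.5 490.7 205.5] st [-451.5  424.7] rpy [179.99  -0.   153.14] F [0.4 0.2 0.1] w 0.0941
delta [-0.4798, -0.2739, 0.0455] turn [0.0001, -0.0001, 1.3114]
```

>>> move_arm:
  increments:
    - {"delta_pos":[-0.48,-0.274,0.02],"turn":[0,0,1.311],"jaw":0.0}
    - {"delta_pos":[-0.48,-0.274,0.02],"turn":[0,0,1.311],"jaw":0.0}
    - {"delta_pos":[-0.48,-0.274,0.02],"turn":[0,0,1.311],"jaw":0.0}
    - {"delta_pos":[-0.48,-0.274,0.02],"turn":[0,0,1.311],"jaw":0.0}
    - {"delta_pos":[-0.48,-0.274,0.02],"turn":[0,0,1.311],"jaw":0.0}

```text
time: 1.25
tool_pos: [0.3868, 0.2805, 0.1967]
ee_rot: [3.141, -0.0, 1.917]
wrist_force: [1.5, -0.1, -0.2]
width: 0.0577
```

```bash
python3 - <<'E'
from h import *
goto(552.8,29.6,160,78)
E
```

```text
t 1.25 pos [386.8 280.5 196.7] st [-274.   246.4] rpy [ 1.7994e+02 -2.0000e-02  1.0984e+02] F [ 1.5 -0.1 -0.2] w 0.0577
delta [-0.2924, 0.0709, 0.0367] turn [0.001, -0.0006, 0.5557]
```

>>> move_arm:
  increments:
    - {"delta_pos":[-0.292,0.071,0.037],"turn":[0,0,0.556],"jaw":0.0}
    - {"delta_pos":[-0.292,0.071,0.037],"turn":[0,0,0.556],"jaw":0.0}
    - {"delta_pos":[-0.292,0.071,0.037],"turn":[0,0,0.556],"jaw":0.0}
    - {"delta_pos":[-0.292,0.071,0.037],"turn":[0,0,0.556],"jaw":0.0}
    - {"delta_pos":[-0.292,0.071,0.037],"turn":[0,0,0.556],"jaw":0.0}

```text
time: 1.75
tool_pos: [0.5239, 0.0732, 0.1663]
ee_rot: [3.14, -0.001, 1.359]
wrist_force: [1.1, -0.3, -0.4]
width: 0.0467
```

>>> move_arm:
  increments:
    - {"jaw":0.0}
    - {"jaw":0.0}

```text
validation failed for argument at $.in...
```

```bash
python3 - <<'E'
from h import *
goto(552.8,29.6,160,78)
E
```

```text
t 1.75 pos [523.9  73.2 166.3] st [-98.4  70.6] rpy [ 1.7991e+02 -7.0000e-02  7.7870e+01] F [ 1.1 -0.3 -0.4] w 0.0467
delta [-0.0366, 0.0374, 0.0063] turn [0.0016, -0.0012, -0.0023]
```

>>> move_arm:
  increments:
    - {"delta_pos":[-0.037,0.037,0.02],"turn":[0.0015,-0.001,0],"jaw":0.0}
    - {"delta_pos":[-0.037,0.037,0.046],"turn":[0.0015,-0.001,0],"jaw":0.0}
    - {"delta_pos":[-0.037,0.037,0.046],"turn":[0.0015,-0.001,0],"jaw":0.0}
    - {"delta_pos":[-0.037,0.037,0.046],"turn":[0.0015,-0.001,0],"jaw":0.0}

```text
time: 2.15
tool_pos: [0.5517, 0.0296, 0.12]
ee_rot: [-3.14, -0.0, 1.359]
wrist_force: [-0.3, 0.3, -0.3]
width: 0.047
```

```bash
python3 - <<'E'
from h import *
goto(552.8,29.6,94.5,78)
im=snapshot("top"); c=cam("top"); cv2.imwrite("pics/crop2.png",cv2.resize(im[180:310,265:465,::-1],None,fx=4,fy=4,interpolation=cv2.INTER_CUBIC))
im=snapshot("wrist");cv2.imwrite("pics/w2.png",im[:,:,::-1])
E
```

```text
t 2.15 pos [551.7  29.6 120. ] st [-62.4  33.4] rpy [-1.7989e+02 -2.0000e-02  7.7860e+01] F [-0.3  0.3 -0.3] w 0.047
delta [0.0002, 0.0011, 0.0255] turn [-0.0019, -0.0004, -0.0024]
```

View pics/crop2.png

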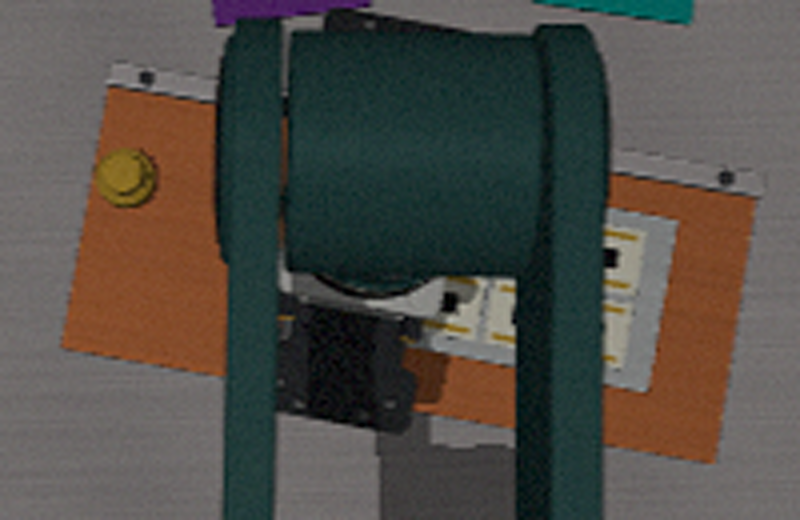

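View pics/w2.png

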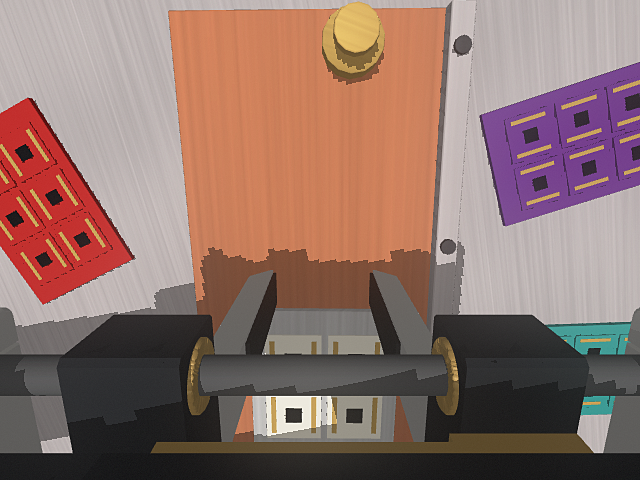

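```bash
python3 - <<'E'
from h import *
c=cam("wrist")
for p in back(c,[[285,309],[360,309]],.097): print(st(p[:2]*1000))
print(proj(c,[[.5517,.0296,.12],[.5517,.0296,.0945]]))
E
```

```text
[-83.31868393  11.37205967]
[-39.18785557  10.92004426]
[[319.92545598 287.65752699]
 [320.1292422  271.67760752]]
```

>>> move_arm:
  increments:
    - {"delta_pos":[0,0.001,0.015],"turn":[-0.0019,0,0],"jaw":0.0}
    - {"delta_pos":[0,0.001,0.022],"turn":[-0.0019,0,0],"jaw":0.0}
    - {"delta_pos":[0,0.001,0.026],"turn":[-0.0019,0,0],"jaw":0.0}
    - {"delta_pos":[0,0.001,0.026],"turn":[-0.0019,0,0],"jaw":0.0}
    - {"delta_pos":[0,0.001,0.026],"turn":[-0.0019,0,0],"jaw":0.0}

```text
time: 2.75
tool_pos: [0.554, 0.0304, 0.0968]
ee_rot: [3.136, -0.001, 1.361]
wrist_force: [0.4, 0.8, 0.1]
width: 0.0469
```

```bash
python3 - <<'E'
from h import *
goto(*wd(-62.4,19),94,78.2)
goto(*wd(-62.4,-52),94,78.4)
E
```

```text
t 2.75 pos [554.   30.4  96.8] st [-60.3  34.7] rpy [ 1.797e+02 -6.000e-02  7.798e+01] F [0.4 0.8 0.1] w 0.0469
delta [-0.0157, -0.002, 0.0027] turn [0.0053, -0.0011, -0.0038]
t 2.75 pos [554.   30.4  96.8] st [-60.3  34.7] rpy [ 1.797e+02 -6.000e-02  7.798e+01] F [0.4 0.8 0.1] w 0.0469
delta [-0.0867, -0.0014, 0.0027] turn [0.0053, -0.0011, -0.0073]
```

```bash
python3 - <<'E'
from h import *
for i in range(4):
    o=get_obs(); print((o["tool_pos"]*1000).round(1),np.degrees(o["ee_rot"]).round(2),o["wrist_force"].round(2),st(o["tool_pos"][:2]*1000).round(1)); snapshot("wrist")
E
```

```text
[554.   30.4  96.8] [ 1.797e+02 -6.000e-02  7.798e+01] [0.39 0.81 0.14] [-60.3  34.7]
[554.2  30.3  96.8] [ 1.7968e+02 -6.0000e-02  7.7970e+01] [0.39 0.4  0.66] [-60.1  34.6]
[554.2  30.2  96.8] [ 1.7968e+02 -6.0000e-02  7.7960e+01] [ 0.21  0.15 -0.56] [-60.1  34.5]
[554.2  30.1  96.7] [ 1.797e+02 -6.000e-02  7.796e+01] [ 0.89  0.34 -0.82] [-60.1  34.4]
```

>>> move_arm:
  increments:
    - {"delta_pos":[-0.005,-0.002,0.003],"turn":[0.005,-0.001,-0.004],"jaw":0.0}
    - {"delta_pos":[-0.005,-0.002,0.003],"turn":[0.005,-0.001,-0.004],"jaw":0.0}

```text
time: 3.15
tool_pos: [0.5507, 0.0251, 0.0932]
ee_rot: [-3.141, 0.0, 1.364]
wrist_force: [-0.6, 0.4, -0.1]
width: 0.0469
```

```bash
python3 - <<'E'
from h import *
goto(*wd(-62.4,19),93.5,78.2)
snapshot("wrist")
goto(*wd(-62.4,-52),93.5,78.4)
E
```

```text
t 3.15 pos [550.7  25.1  93.2] st [-62.5  28.8] rpy [-1.7996e+02  2.0000e-02  7.8150e+01] F [-0.6  0.4 -0.1] w 0.0469
delta [-0.0098, 0.0001, -0.0002] turn [-0.0006, 0.0004, -0.0008]
t 3.2 pos [550.9  25.3  93.3] st [-62.4  29. ] rpy [-179.98    0.     78.15] F [ 0.  -0.1  1.2] w 0.047
delta [-0.081, 0.0005, -0.0002] turn [-0.0004, 0.0001, -0.0044]
```

>>> move_arm:
  increments:
    - {"delta_pos":[-0.008,0,-0.0003],"jaw":0.0}
    - {"delta_pos":[-0.015,0,-0.0003],"jaw":0.0}
    - {"delta_pos":[-0.022,0,-0.0003],"jaw":0.0}
    - {"delta_pos":[-0.029,0,-0.0003],"jaw":0.0}
    - {"delta_pos":[-0.035,0,-0.0003],"jaw":0.0}

```text
validation failed for argument at $.in...
```

```bash
python3 - <<'E'
from h import *
snapshot("top")
goto(*wd(-62.4,-52),93.7,78.4)
im=snapshot("top"); cv2.imwrite("pics/crop3.png",cv2.resize(im[180:310,315:515,::-1],None,fx=4,fy=4,interpolation=cv2.INTER_CUBIC))
im=snapshot("wrist");cv2.imwrite("pics/w3.png",im[:,:,::-1])
E
```

```text
t 3.25 pos [551.   25.4  93.4] st [-62.3  29.1] rpy [-179.99   -0.     78.15] F [ 0.5 -0.5 -0.1] w 0.0471
delta [-0.0811, 0.0003, -0.0003] turn [-0.0001, -0.0, -0.0044]
```

View pics/crop3.png

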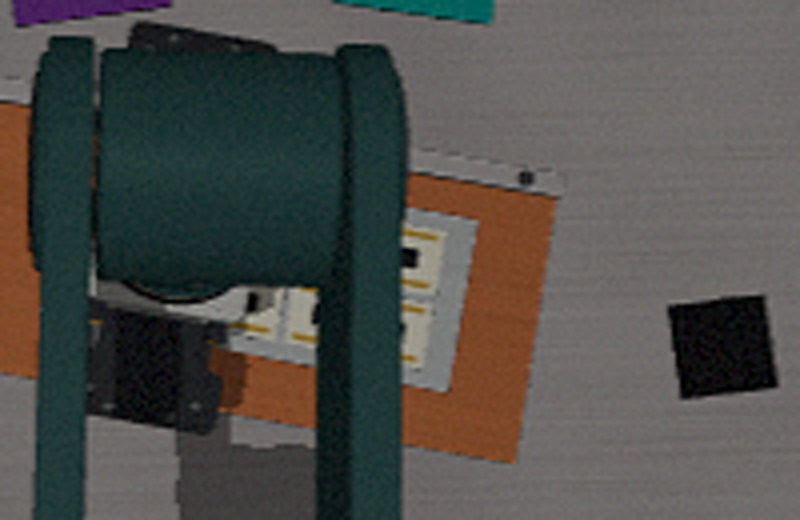

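View pics/w3.png

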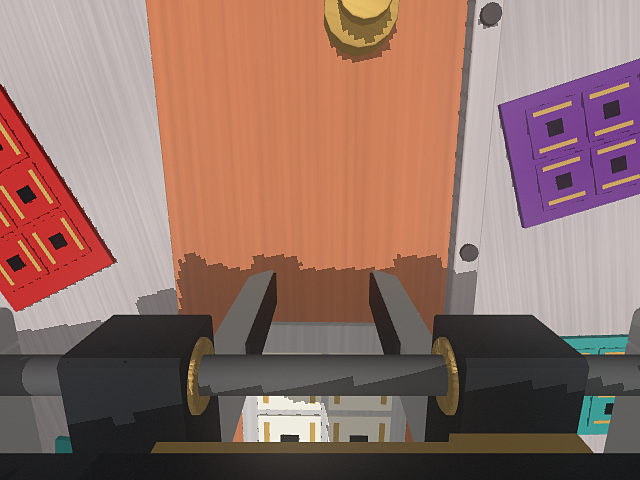

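The last move was refused because the `turn` field is required. The plate hasn't moved: its leading edge is still at crop (478,219)-(448,391), and the fingertips stand behind its rear edge (wrist row 323).

>>> move_arm:
  increments:
    - {"delta_pos":[-0.008,0,-0.0003],"turn":[0,0,-0.001],"jaw":0.0}
    - {"delta_pos":[-0.015,0,-0.0003],"turn":[0,0,-0.002],"jaw":0.0}
    - {"delta_pos":[-0.022,0,-0.0003],"turn":[0,0,-0.003],"jaw":0.0}
    - {"delta_pos":[-0.029,0,-0.0003],"turn":[0,0,-0.004],"jaw":0.0}
    - {"delta_pos":[-0.035,0,-0.0003],"turn":[0,0,-0.004],"jaw":0.0}

```text
time: 3.85
tool_pos: [0.5438, -0.0094, 0.0939]
ee_rot: [3.141, -0.0, 1.368]
wrist_force: [0.3, 0.2, 0.8]
width: 0.0475
```

```bash
python3 - <<'E'
from h import *
snapshot("top")
goto(*wd(-62.4,-52),93.7,78.4)
im=snapshot("top"); cv2.imwrite("pics/crop4.png",cv2.resize(im[180:310,315:515,::-1],None,fx=4,fy=4,interpolation=cv2.INTER_CUBIC))
E
```

```text
t 3.9 pos [543.7 -10.4  93.9] st [-62.3  -7.3] rpy [1.7998e+02 5.0000e-02 7.8330e+01] F [-0.6 -0.6 -0.9] w 0.0472
delta [-0.0447, 0.0, 0.0003] turn [0.0003, 0.001, -0.0012]
```

View pics/crop4.png

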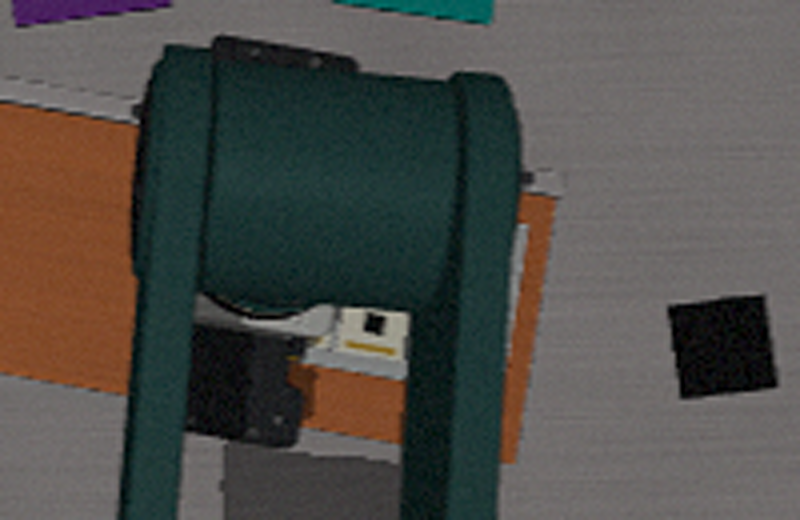

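```bash
python3 - <<'E'
from h import *
c=cam("top")
u=lambda p:(np.array(p,float)-1.5)/4+[315,180]
for p in back(c,u([[528,226],[508,345]]),.097): print(st(p[:2]*1000))
for p in back(c,u([[478,219],[448,391]]),.097): print(st(p[:2]*1000))
for p in back(c,u([[556,198],[517,462]]),.092): print(st(p[:2]*1000))
E
```

```text
[ -17.44358549 -156.74185768]
[ -79.37974935 -156.08024465]
[ -18.28710572 -131.05932986]
[-107.77274781 -129.73472089]
[ 1.38101187e-02 -1.69797922e+02]
[-137.11238043 -170.88900089]
```

Lead edge is now at y ≈ -156 mm, parallel to the deck end, with no tilt, and the tool is at -7. It needs about 44 mm more.

>>> move_arm:
  increments:
    - {"delta_pos":[-0.009,0,0.0002],"turn":[0,0.001,-0.001],"jaw":0.0}
    - {"delta_pos":[-0.018,0,0.0002],"turn":[0,0.001,-0.001],"jaw":0.0}
    - {"delta_pos":[-0.027,0,0.0002],"turn":[0,0.001,-0.001],"jaw":0.0}
    - {"delta_pos":[-0.035,0,0.0002],"turn":[0,0.001,-0.001],"jaw":0.0}
    - {"delta_pos":[-0.042,0,0.0002],"turn":[0,0.001,-0.001],"jaw":0.0}

```text
time: 4.45
tool_pos: [0.5352, -0.0518, 0.0939]
ee_rot: [3.141, -0.0, 1.368]
wrist_force: [0.4, 1.2, 1.0]
width: 0.0469
```

```bash
python3 - <<'E'
from h import *
im=snapshot("top")
goto(*wd(-62.4,-52),93.7,78.4)
im=snapshot("top"); cv2.imwrite("pics/crop5.png",cv2.resize(im[180:310,315:515,::-1],None,fx=4,fy=4,interpolation=cv2.INTER_CUBIC))
goto(*wd(-62.4,-45),110,78.4)
E
```

```text
t 4.5 pos [534.9 -52.9  93.8] st [-62.4 -50.8] rpy [1.7998e+02 6.0000e-02 7.8310e+01] F [-0.  -0.5 -0.3] w 0.047
delta [-0.0012, -0.0, 0.0001] turn [0.0003, 0.001, -0.0016]
t 4.55 pos [535.  -52.4  93.7] st [-62.5 -50.3] rpy [1.80e+02 5.00e-02 7.83e+01] F [-0.5  0.9  0.2] w 0.0471
delta [0.0053, 0.0, -0.0163] turn [0.0001, 0.0008, -0.0017]
```

View pics/crop5.png

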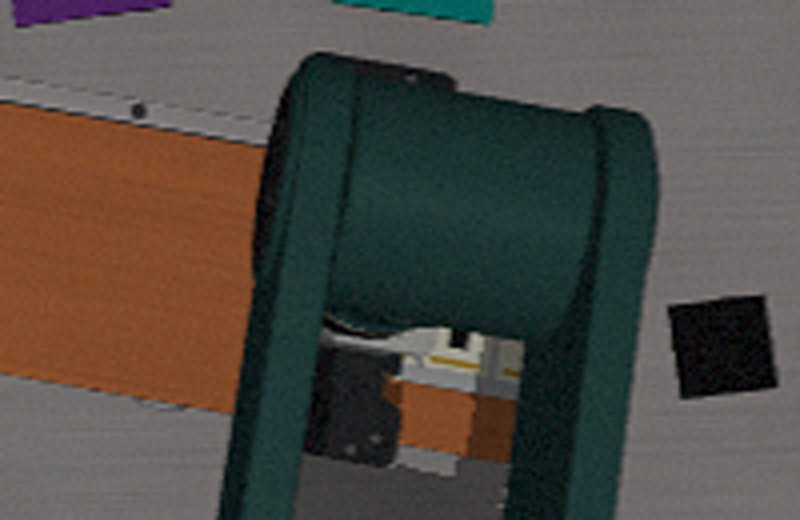

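>>> move_arm:
  increments:
    - {"delta_pos":[0.006,0,0],"turn":[0,0,0],"jaw":0.0}
    - {"delta_pos":[0.012,0,-0.01],"turn":[0,0,0],"jaw":0.0}
    - {"delta_pos":[0.012,0,-0.05],"turn":[0,0,0],"jaw":0.0}
    - {"delta_pos":[0.012,0,-0.07],"turn":[0,0,0],"jaw":-0.5}
    - {"delta_pos":[0.012,0,-0.07],"turn":[0,0,0],"jaw":-1.0}

```text
time: 5.05
tool_pos: [0.5399, -0.0402, 0.1685]
ee_rot: [3.133, 0.001, 1.368]
wrist_force: [0.9, -0.1, -0.1]
width: 0.0598
```

```bash
python3 - <<'E'
from h import *
goto(*wd(-130,-130),150,-11.5)
E
```

```text
t 5.05 pos [539.9 -40.2 168.5] st [-60.  -37.4] rpy [1.7949e+02 3.0000e-02 7.8370e+01] F [ 0.9 -0.1 -0.1] w 0.0598
delta [-0.0928, -0.0699, 0.018] turn [0.0074, -0.0065, 1.5684]
```

>>> move_arm:
  increments:
    - {"delta_pos":[-0.093,-0.07,0.0],"turn":[0,0,1.568],"jaw":-1.0}
    - {"delta_pos":[-0.093,-0.07,0.0],"turn":[0,0,1.568],"jaw":-1.0}
    - {"delta_pos":[-0.093,-0.07,0.0],"turn":[0,0,1.568],"jaw":-1.0}
    - {"delta_pos":[-0.093,-0.07,0.0],"turn":[0,0,1.568],"jaw":-1.0}
    - {"delta_pos":[-0.093,-0.07,0.0],"turn":[0,0,1.568],"jaw":-1.0}

```text
time: 5.55
tool_pos: [0.4516, -0.1172, 0.1668]
ee_rot: [3.141, -0.003, 0.609]
wrist_force: [0.2, 0.4, -0.3]
width: 0.0937
```

```bash
python3 - <<'E'
from h import *
goto(*wd(-130,-130),150,-11.5)
E
```

```text
t 5.55 pos [ 451.6 -117.2  166.8] st [-131.2 -130.4] rpy [ 1.7995e+02 -1.6000e-01  3.4920e+01] F [ 0.2  0.4 -0.3] w 0.0937
delta [0.001, 0.0006, 0.0168] turn [-0.0004, -0.0029, 0.8101]
```

>>> move_arm:
  increments:
    - {"delta_pos":[0.001,0,0.0],"turn":[0,0,0.81],"jaw":-1.0}
    - {"delta_pos":[0.001,0,0.0],"turn":[0,0,0.81],"jaw":-1.0}
    - {"delta_pos":[0.001,0,0.0],"turn":[0,0,0.81],"jaw":-1.0}
    - {"delta_pos":[0.001,0,0.0],"turn":[0,0,0.81],"jaw":-1.0}
    - {"delta_pos":[0.001,0,0.0],"turn":[0,0,0.81],"jaw":-1.0}

```text
time: 6.05
tool_pos: [0.4518, -0.1159, 0.1653]
ee_rot: [-3.14, -0.0, -0.139]
wrist_force: [-0.0, 0.5, -0.4]
width: 0.094
```

```bash
python3 - <<'E'
from h import *
snapshot("top")
im=snapshot("top"); cv2.imwrite("pics/crop6.png",cv2.resize(im[180:310,315:515,::-1],None,fx=4,fy=4,interpolation=cv2.INTER_CUBIC))
im=snapshot("wrist");cv2.imwrite("pics/w6.png",im[:,:,::-1])
goto(*wd(-130,-130),105,-11.5)
E
```

```text
t 6.2 pos [ 452.  -116.   165.6] st [-131.1 -129.2] rpy [-1.7991e+02 -4.0000e-02 -7.4400e+00] F [-0.4  0.3  0.1] w 0.0939
delta [0.001, 0.001, 0.0606] turn [-0.0017, -0.0007, 0.0709]
```

View pics/crop6.png

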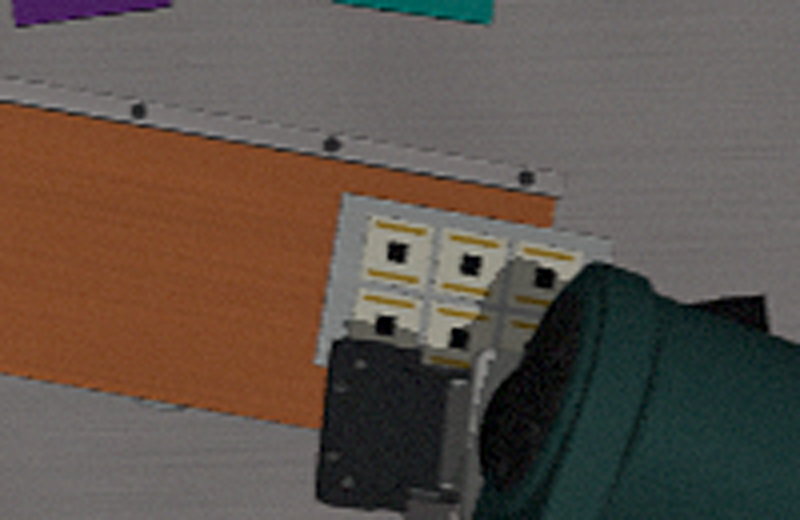

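View pics/w6.png

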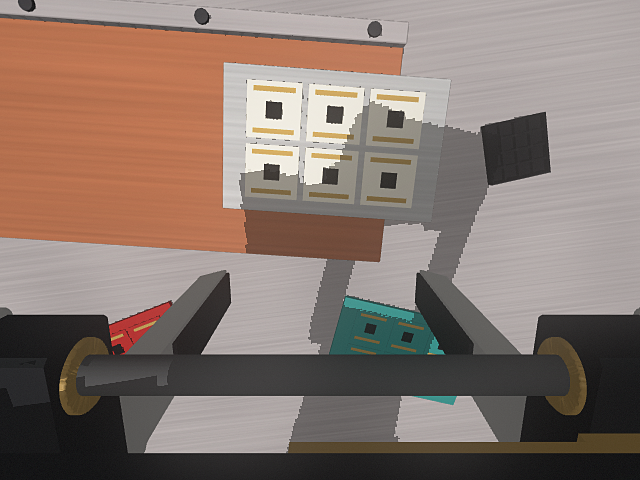

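The top crop shows plate corners at (344,194), (614,240) and (316,362), overhanging the open end. The wrist view shows it too, at (223,63), (450,80), (222,208) and (432,221). Measuring.

```bash
python3 - <<'E'
from h import *
c=cam("top")
u=lambda p:(np.array(p,float)-1.5)/4+[315,180]
print("top");[print(st(p[:2]*1000).round(1)) for p in back(c,u([[344,194],[614,240],[316,362]]),.097)]
c=cam("wrist")
print("wrist");[print(st(p[:2]*1000).round(1)) for p in back(c,[[223,63],[450,80],[222,208],[432,221]],.097)]
print("deck end wrist");[print(st(p[:2]*1000).round(1)) for p in back(c,[[403,47],[380,261]],.092)]
E
```

```text
top
[-17.4 -61.5]
[ -17. -201.]
[-104.9  -61.4]
wrist
[-16.5 -59.8]
[ -16.3 -199.4]
[-106.1  -59.9]
[-104.8 -200.8]
deck end wrist
[   1.3 -169.2]
[-136.8 -169.9]
```

>>> move_arm:
  increments:
    - {"delta_pos":[0.001,0.0,0.03],"turn":[-0.0017,-0.0007,0.071],"jaw":-1.0}
    - {"delta_pos":[0.001,0.0,0.055],"turn":[-0.0017,-0.0007,0.071],"jaw":-1.0}
    - {"delta_pos":[0.001,0.0,0.065],"turn":[-0.0017,-0.0007,0.071],"jaw":-1.0}
    - {"delta_pos":[0.001,0.0,0.065],"turn":[-0.0017,-0.0007,0.071],"jaw":-1.0}
    - {"delta_pos":[0.001,0.0,0.065],"turn":[-0.0017,-0.0007,0.071],"jaw":-1.0}

```text
time: 6.7
tool_pos: [0.4535, -0.1162, 0.1014]
ee_rot: [3.141, -0.001, -0.2]
wrist_force: [0.0, -0.3, 0.1]
width: 0.0942
```

```bash
python3 - <<'E'
from h import *
snapshot("top")
goto(*wd(-128,-130),93.7,-11.5)
E
```

```text
t 6.75 pos [ 453.9 -116.4  102. ] st [-129.1 -129.1] rpy [ 1.7997e+02 -1.3000e-01 -1.1460e+01] F [ 0.5 -0.2  0.8] w 0.0938
delta [0.0011, 0.0009, 0.0083] turn [0.0005, -0.0023, 0.0007]
```

>>> move_arm:
  increments:
    - {"delta_pos":[0.001,0.001,0.008],"turn":[0.0005,-0.002,0],"jaw":-1.0}
    - {"delta_pos":[0.001,0.001,0.008],"turn":[0.0005,-0.002,0],"jaw":-1.0}
    - {"delta_pos":[0.001,0.001,0.008],"turn":[0.0005,-0.002,0],"jaw":-1.0}

```text
time: 7.05
tool_pos: [0.4548, -0.1177, 0.0942]
ee_rot: [3.142, -0.001, -0.2]
wrist_force: [0.4, 0.4, 1.0]
width: 0.0938
```

```bash
python3 - <<'E'
from h import *
snapshot("top")
goto(*wd(-108.5,-130),93.7,-11.5)
E
```

```text
t 7.1 pos [ 454.9 -117.7   94.2] st [-127.9 -130.2] rpy [-1.800e+02 -4.000e-02 -1.146e+01] F [ 0.1  0.7 -0.3] w 0.0936
delta [0.0194, -0.0002, 0.0005] turn [-0.0, -0.0007, 0.0007]
```

>>> move_arm:
  increments:
    - {"delta_pos":[0.006,0,0.0004],"turn":[0,0,0],"jaw":-1.0}
    - {"delta_pos":[0.012,0,0.0004],"turn":[0,0,0],"jaw":-1.0}
    - {"delta_pos":[0.017,0,0.0004],"turn":[0,0,0],"jaw":-1.0}
    - {"delta_pos":[0.022,0,0.0004],"turn":[0,0,0],"jaw":-1.0}
    - {"delta_pos":[0.026,0,0.0004],"turn":[0,0,0],"jaw":-1.0}

```text
time: 7.6
tool_pos: [0.4806, -0.1229, 0.0938]
ee_rot: [-3.142, -0.0, -0.2]
wrist_force: [-1.7, 0.3, 2.0]
width: 0.094
```

```bash
python3 - <<'E'
from h import *
snapshot("top")
im=snapshot("wrist");cv2.imwrite("pics/w7.png",im[:,:,::-1]); 
goto(*wd(-98.5,-130),93.7,-11.5)
E
```

```text
t 7.7 pos [ 481.1 -123.    93.7] st [-101.2 -130.2] rpy [-1.800e+02 -8.000e-02 -1.145e+01] F [-0.1 -0.3  1. ] w 0.0941
delta [0.0027, -0.0002, 0.0] turn [-0.0001, -0.0013, 0.0008]
```

View pics/w7.png

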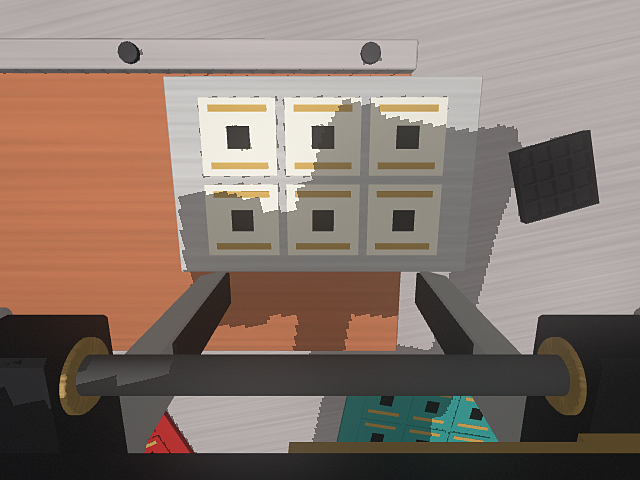

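The plate's rail edge (wrist row 77) is parallel to the rail foot (row 73), 2-3 mm off. One more small push.

>>> move_arm:
  increments:
    - {"delta_pos":[0.001,0,0],"turn":[0,0,0],"jaw":-1.0}
    - {"delta_pos":[0.002,0,0],"turn":[0,0,0],"jaw":-1.0}
    - {"delta_pos":[0.0025,0,0],"turn":[0,0,0],"jaw":-1.0}

```text
time: 8.0
tool_pos: [0.4829, -0.1233, 0.0936]
ee_rot: [-3.141, 0.0, -0.2]
wrist_force: [-3.2, 0.8, 1.4]
width: 0.0938
```

```bash
python3 - <<'E'
from h import *
snapshot("top")
im=snapshot("wrist");cv2.imwrite("pics/w8.png",cv2.resize(im[30:300,120:520,::-1],None,fx=2,fy=2)); 
goto(*wd(-98.5,-130),93.7,-11.5)
E
```

```text
t 8.1 pos [ 482.9 -123.3   93.6] st [ -99.4 -130.1] rpy [-1.7999e+02  1.0000e-02 -1.1450e+01] F [-2.2  0.6  1.6] w 0.0941
delta [0.0009, -0.0001, -0.0001] turn [-0.0001, 0.0002, 0.0008]
```

View pics/w8.png

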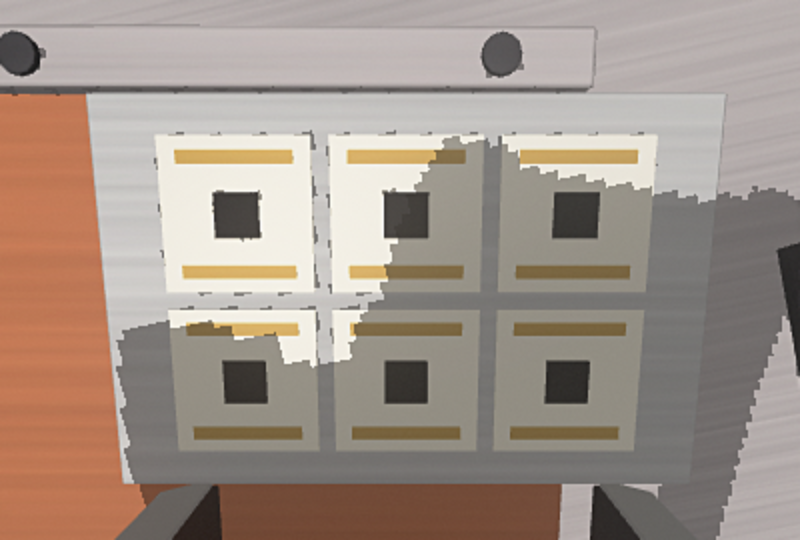

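The plate now sits along the rail: crop row 94 for its edge, 92 for the rail foot, no gap visible. I'll back off level first, then rise.

>>> move_arm:
  increments:
    - {"delta_pos":[-0.008,0,0],"turn":[0,0,0],"jaw":-1.0}
    - {"delta_pos":[-0.02,0,0],"turn":[0,0,0],"jaw":-1.0}
    - {"delta_pos":[-0.03,0,-0.02],"turn":[0,0,0],"jaw":-1.0}
    - {"delta_pos":[-0.07,0,-0.06],"turn":[0,0,0],"jaw":-1.0}
    - {"delta_pos":[-0.11,0,-0.08],"turn":[0,0,0],"jaw":-1.0}

```text
time: 8.6
tool_pos: [0.3755, -0.1016, 0.1747]
ee_rot: [3.141, -0.002, -0.2]
wrist_force: [-0.0, 0.1, 0.7]
width: 0.0939
```

>>> move_arm:
  increments:
    - {"delta_pos":[-0.06,0,0],"turn":[0,0,0],"jaw":-1.0}
    - {"delta_pos":[-0.06,0,0],"turn":[0,0,0],"jaw":-1.0}
    - {"delta_pos":[-0.06,0,0],"turn":[0,0,0],"jaw":-1.0}

```text
time: 8.9
tool_pos: [0.3159, -0.0896, 0.1749]
ee_rot: [3.141, -0.006, -0.2]
wrist_force: [1.0, 0.1, 0.4]
width: 0.0938
```

```bash
python3 - <<'E'
from h import *
snapshot("top")
im=snapshot("top"); cv2.imwrite("pics/crop9.png",cv2.resize(im[180:310,315:515,::-1],None,fx=4,fy=4,interpolation=cv2.INTER_CUBIC))
im=snapshot("wrist");cv2.imwrite("pics/w9.png",im[:,:,::-1])
c=cam("top")
for n,z in [("weight",.092),("reel",.028),("tray",.008),("bottle",.12)]:
    rr=regions_of(n,"top")
    if rr: print(n,back(c,np.argwhere(rr[0]["mask"])[:,::-1].mean(0),z)[0,:2].round(3))
goto(400,-100,200,-11.5)
E
```

```text
weight [0.592 0.142]
reel [0.575 0.261]
tray [ 0.495 -0.293]
bottle [0.639 0.371]
t 9.25 pos [317.3 -89.9 174. ] st [-268.3 -130.4] rpy [-1.7999e+02 -2.0000e-02 -1.1410e+01] F [-0.6 -0.  -0.1] w 0.0937
delta [0.0831, -0.0065, -0.0259] turn [-0.0002, -0.0003, 0.0015]
```

View pics/crop9.png

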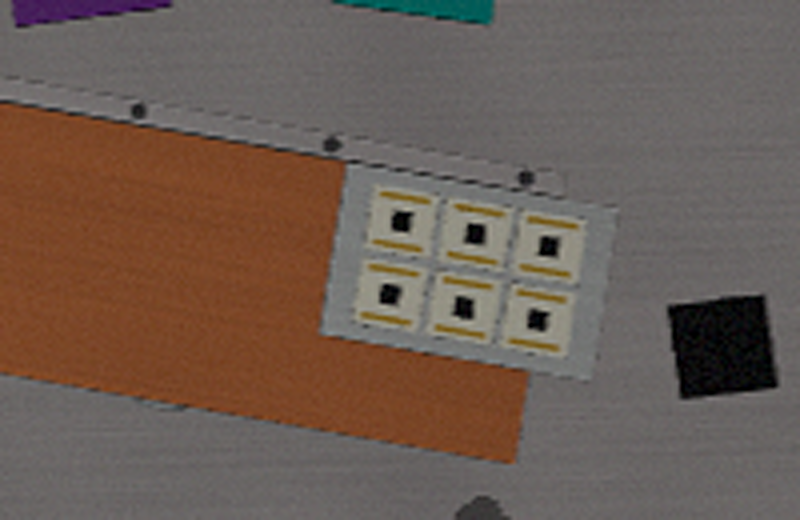

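View pics/w9.png

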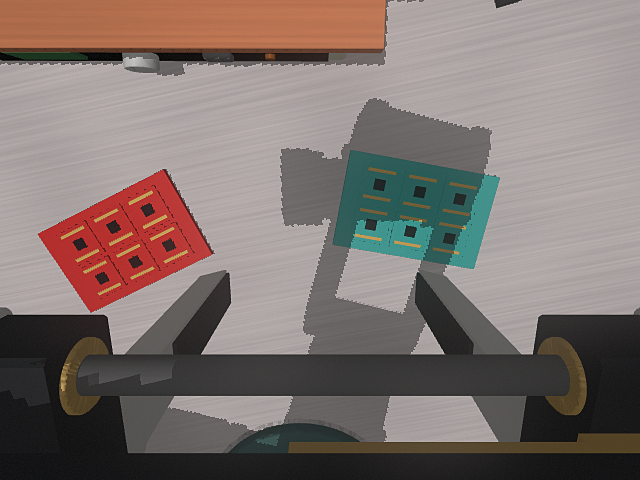

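```bash
python3 - <<'E'
from h import *
c=cam("top")
u=lambda p:(np.array(p,float)-1.5)/4+[315,180]
P=back(c,u([[346,163],[618,210],[592,380],[321,334]]),.097)[:,:2]*1000
for p in P: print(st(p).round(1))
for a,b in((0,1),(3,2)):
    d=st(P[a])-st(P[b]); print(np.arctan2(-d[0],d[1]).round(4))
# camera-independent check: deck end corners seen in the same picture
print([st(p[:2]*1000).round(1) for p in back(c,u([[528,372],[517,462]]),.092)])
E
```

```text
[ -1.4 -60. ]
[  -1.4 -200.7]
[ -89.6 -200.7]
[-90.3 -61.6]
-0.0001
0.0055
[array([ -90.9, -169.4]), array([-137.1, -170.9])]
```

```bash
python3 -c "
from bench import *
print(get_obs()['wrist_force']); print(close_job())"
```

```text
[-0.57706944 -0.00566194 -0.05487918]
the job is handed in; nothing more can be done
None
```

I slid the carrier about 69 mm towards the open end by pushing its rear short edge. Then I pushed its front long edge with the fingers spread, about 16 mm, until it met the rail, and backed the arm clear and handed the job in. `close_job()` gave no verdict.

**Last checks (top camera, after backing off):**
- **Overhang:** the leading edge is about 30.5 mm past the deck end (20–40 wanted).
- **Rail gap:** the long side is about 0–1.5 mm from the rail (5 mm allowed), parallel within about 0.006 rad.
- **Flatness:** it looks flat in the pictures; I did not measure its tilt or height.
- **Other things:** weight, reel, tray and bottle are where they stood, within about 1 mm.
- **Robot:** touching nothing, with the force reading down to noise; the job took about 9 s of the 51 s.

**What went wrong or disagreed:**
- Two move calls were refused because I left out `turn`; I sent one again and did not need the other.
- An early slip of mine put the plate's centre 25 mm off. The wrist view showed it before I pushed anything.
- The top and wrist cameras differed by up to about 2.5 mm, which the tolerances cover.

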